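Make up an antenna counterweight on a spring scale

ROBOT

A 6-joint arm with a two-finger parallel gripper is mounted at the origin on the work surface. World frame = base frame: x ahead of the robot, y to its left, z up, the work surface at z = 0. Lengths are in m, angles in rad, forces in N, time in s.
With the tool pointing down it reaches from about 0.275 to 0.725 m from the base axis. Payload 15.9 kg.
Tool frame: the origin (TCP) lies at the very end of the fingers, on their centre line; the grasp point (between the pads) lies ctrl.grip_point_offset behind it (ctrl.grip_point_offset is the distance from the TCP to the grasp point, in m); z points along the fingers, y is the direction in which the jaws open and shut (so a half turn about z gives the same grasp; the last joint's range is limited). The gripper opens to 85 mm and grips with 20 to 120 N. Pads are 22 mm wide; open, the fingers measure 114 mm over their backs; the gripper's body (76 mm by 85 mm) begins 54 mm behind the grasp point. The pads swing forward as they close: fully open they stand 13 mm farther back than shut.
Start: joints at [-1.103, 0.213, -0.034, 1.323, 0, 1.571], TCP at [0.225, -0.446, 0.231] pointing down, gripper open.
Joint ranges: [-2.98, 2.98], [-0.74, 1.72], [-1.14, 1.35], [-2.1, 2.04], [-1.57, 1.44], [-3.14, 3.14]. Speed limits (rad/s): [1.89, 1.89, 2.39, 2.57, 3.14, 3.14].

INTERFACE

Orientations are given as a unit quaternion [w, x, y, z].
In Python, from workcell import ctrl gives the robot as it stands. Calls block until the motion is done:
- ctrl.move_ptp(position, orientation): joint-space move of the TCP to a pose.
- ctrl.line_to(position, speed=0.15, orientation=None, contact_N=None): straight line of the TCP; orientation=None keeps the orientation; speed is the mean speed in m/s. With contact_N (N) it stops when the force on the tool has changed by that much, and returns True; else False.
- ctrl.movej(angles): joint-space move.
- ctrl.set_gripper(opening, force=None): finger opening in m; force is the grip in N (None keeps the last); returns when the fingers have stopped.
- ctrl.sleep(seconds).
- ctrl.ik(position, orientation): joint angles nearest the present ones, or None.
- ctrl.snapshot(name): name is "side" or "top"; returns a dict with "frame" (400x640x3 uint8, blue, green, red), "z_map" (400x640 float32, m along the optical axis (not along the pixel's ray), 0 where there is no reading), "fovy" (degrees; the focal length in pixels is half the picture's height over the tangent of half this angle, whatever the lens; pixels are square), "cx", "cy" (the principal point, pixels), "k1" (the pictures are not rectified: a ray, as slopes to the right and down, at radius r is drawn at 1 + k1 r^2 times it, then the intrinsics apply), "R" (3x3) and "t" (3): a world point X has camera coordinates R X + t. Camera axes: x right, y down, z forward; pixel columns grow to the right and rows downward; lengths in m; the calibration is good to about 2 mm. A picture is of the moment at which its call begins.
A pose or a line that the arm cannot do raises ctrl.Unreachable and nothing moves.
- ctrl.close_job(): hands the job in, once; it reports no verdict.
Trained networks look in the newest picture that a camera, given by its name, has taken for a name from the list of things; names that differ only in an ending like _2 or _b are one class to them, and where a whole thing is asked for, a point or a joint stands for the part that bears it (a point fixed in the world has none). Each returns a list of dicts, best first, with "score" (0 to 1); they miss things now and then, are a little off and sometimes report something else, mostly with a low value. They report only what shows in the picture. A call takes as long as a camera call. They do not tell look-alikes from the thing itself.
- ctrl.look_for(camera, target): "extent" ([left, top, width, height] in pixels, round what is visible of it).
- ctrl.cut_out(camera, target): "mask" (400x640 bool, what is visible of it) and "extent" ([left, top, width, height] in pixels, round what is visible of it).
Readings, each from a call of its own:
- ctrl.read_time(): time.
- ctrl.read_joints(): joint angles.
- ctrl.read_qvel(): joint speeds.
- ctrl.read_joint_torque(): joint torques, N m.
- ctrl.read_ee_pos(): TCP position.
- ctrl.read_tool_rot(): TCP orientation.
- ctrl.read_force(): force on the tool from outside, world axes, zero at the start.
- ctrl.read_ft_torque(): the same for the moment, N m.
- ctrl.read_gripper_width(): finger opening in m.
Only numpy, scipy, OpenCV 4.12 (cv2) and the standard library are available. Lean on these libraries where they do the work, as an engineer would, in place of code of your own. Each camera call takes 0.05 s, during which the arm holds its last target.

TASK

Make up the antenna counterweight on the spring scale: one at a time, thread steel rings onto the spindle on the scale pan, each lowered gently until it lies flat and then let go, until the pointer has come down to the mark bar or just past it, with no more rings than that takes. Never drop a ring or press the pan down onto its bottom stop, leave the spare rings lying flat on the desk, and do not disturb the mark bar, the scale or the other things on the desk. The spindle can stand anywhere along its slot, so feel for it.

Things in the scene. Friction and masses are not known exactly. Their poses are not given: they have to be found in the camera images.
- scale: Grey spring scale, fixed to the desk: housing 125 x 125 x 55 mm, origin at the centre of its underside, z up. On its +x side, 76 to 84 mm from the centre, stands a slotted aluminium column 70 mm wide (along y) and 141 mm high. Above the housing is the sprung steel pan.
- pan_top (a point): Centre of the flat upper face of the round steel pan (80 mm diameter, 6 mm thick, no rim); z up, axes parallel to the scale's. It moves straight down with the pan, 128 mm above the desk at joint pan = 0. A steel spindle, 14 mm in diameter and 55 mm high above the pan, stands on the pan, clamped in a slot that runs along this x axis: it is at y = 0 but anywhere from -14 to +14 mm in x (different each time, not measured); it stays put unless pushed sideways with more than 15 N.
- pan (a joint): How far the pan has sunk (m), 0 at the top, 0.054 on its bottom stop; about 0.003 when empty. The pan rides on a damped spring of about 230 N/m (1 mm per 0.23 N); one ring sinks it about 12 mm. Settles within half a second.
- pointer (a point): Outer tip of the flat black-ended pointer fixed to the pan, which comes out through the column's slot, 98 mm from the pan's centre on the scale's +x side and 4 mm below the pan's upper face.
- mark (a point): Outer end of the brass mark bar (3 mm thick, at mid-thickness) clamped on the column beside the pointer, 10 mm from it to the scale's -y side. When it is level with pointer the load is right. It is set at a different height each time, two or three rings below the empty pan; it starts 15 to 34 mm below the pointer.
- ring0: Dark steel ring, one of four alike: 60 mm outside diameter, 17 mm hole, 14 mm thick, about 0.28 kg (each differs by a few per cent). Origin at the centre of its underside, z along its axis. Starts lying flat on the desk.
- ring1: Dark steel ring, one of four alike: 60 mm outside diameter, 17 mm hole, 14 mm thick, about 0.28 kg (each differs by a few per cent). Origin at the centre of its underside, z along its axis. Starts lying flat on the desk.
- ring2: Dark steel ring, one of four alike: 60 mm outside diameter, 17 mm hole, 14 mm thick, about 0.28 kg (each differs by a few per cent). Origin at the centre of its underside, z along its axis. Starts lying flat on the desk.
- ring3: Dark steel ring, one of four alike: 60 mm outside diameter, 17 mm hole, 14 mm thick, about 0.28 kg (each differs by a few per cent). Origin at the centre of its underside, z along its axis. Starts lying flat on the desk.
- desk_mic: Black desk microphone, base 120 x 85 mm, 145 mm high, origin under its base. Leave alone.
- mouse: Black computer mouse, 105 x 60 x 32 mm, origin under its centre. Leave alone.
- phone: Black mobile phone lying flat, 72 x 150 x 9 mm, origin under its centre. Leave alone.
- cup: White cup, 72 mm diameter, 80 mm high, origin under its centre. Leave alone.
Things that resemble listed ones, but are neither listed nor needed, are in the scene too. Leave any turquoise look-alike of the ring3 alone.

How it is judged:
On the way, in this order (a step that is already met when the one before it is completed fails the run):
1. one ring alone lies flat on the spindle, let go, pan at rest (value of joint pan between 0.011 and 0.019 m and ((horizontal distance between ring0 and pan_top below 0.018 m and z of ring0 in the frame of pan_top between -0.003 and 0.046 m and angle between ring0's own z axis and vertical below 0.08 rad) or (horizontal distance between ring1 and pan_top below 0.018 m and z of ring1 in the frame of pan_top between -0.003 and 0.046 m and angle between ring1's own z axis and vertical below 0.08 rad) or (horizontal distance between ring2 and pan_top below 0.018 m and z of ring2 in the frame of pan_top between -0.003 and 0.046 m and angle between ring2's own z axis and vertical below 0.08 rad) or (horizontal distance between ring3 and pan_top below 0.018 m and z of ring3 in the frame of pan_top between -0.003 and 0.046 m and angle between ring3's own z axis and vertical below 0.08 rad)) and ((horizontal distance between ring0 and pan_top below 0.018 m and z of ring0 in the frame of pan_top between -0.003 and 0.046 m and angle between ring0's own z axis and vertical below 0.08 rad) or (height (world z) of ring0 below 0.005 m and angle between ring0's own z axis and vertical below 0.08 rad)) and ((horizontal distance between ring1 and pan_top below 0.018 m and z of ring1 in the frame of pan_top between -0.003 and 0.046 m and angle between ring1's own z axis and vertical below 0.08 rad) or (height (world z) of ring1 below 0.005 m and angle between ring1's own z axis and vertical below 0.08 rad)) and ((horizontal distance between ring2 and pan_top below 0.018 m and z of ring2 in the frame of pan_top between -0.003 and 0.046 m and angle between ring2's own z axis and vertical below 0.08 rad) or (height (world z) of ring2 below 0.005 m and angle between ring2's own z axis and vertical below 0.08 rad)) and ((horizontal distance between ring3 and pan_top below 0.018 m and z of ring3 in the frame of pan_top between -0.003 and 0.046 m and angle between ring3's own z axis and vertical below 0.08 rad) or (height (world z) of ring3 below 0.005 m and angle between ring3's own z axis and vertical below 0.08 rad)) and contact force between the fingers and ring0 below 0.1 N and contact force between the fingers and ring1 below 0.1 N and contact force between the fingers and ring2 below 0.1 N and contact force between the fingers and ring3 below 0.1 N and contact force between each of the arm, the fingers and scale below 0.1 N and velocity of joint pan between -0.01 and 0.01 m/s), for 0.2 s.
2. two rings lie on the spindle, let go, pan at rest (value of joint pan between 0.0215 and 0.032 m and ((horizontal distance between ring0 and pan_top below 0.018 m and z of ring0 in the frame of pan_top between -0.003 and 0.046 m and angle between ring0's own z axis and vertical below 0.08 rad) or (horizontal distance between ring1 and pan_top below 0.018 m and z of ring1 in the frame of pan_top between -0.003 and 0.046 m and angle between ring1's own z axis and vertical below 0.08 rad) or (horizontal distance between ring2 and pan_top below 0.018 m and z of ring2 in the frame of pan_top between -0.003 and 0.046 m and angle between ring2's own z axis and vertical below 0.08 rad) or (horizontal distance between ring3 and pan_top below 0.018 m and z of ring3 in the frame of pan_top between -0.003 and 0.046 m and angle between ring3's own z axis and vertical below 0.08 rad)) and ((horizontal distance between ring0 and pan_top below 0.018 m and z of ring0 in the frame of pan_top between -0.003 and 0.046 m and angle between ring0's own z axis and vertical below 0.08 rad) or (height (world z) of ring0 below 0.005 m and angle between ring0's own z axis and vertical below 0.08 rad)) and ((horizontal distance between ring1 and pan_top below 0.018 m and z of ring1 in the frame of pan_top between -0.003 and 0.046 m and angle between ring1's own z axis and vertical below 0.08 rad) or (height (world z) of ring1 below 0.005 m and angle between ring1's own z axis and vertical below 0.08 rad)) and ((horizontal distance between ring2 and pan_top below 0.018 m and z of ring2 in the frame of pan_top between -0.003 and 0.046 m and angle between ring2's own z axis and vertical below 0.08 rad) or (height (world z) of ring2 below 0.005 m and angle between ring2's own z axis and vertical below 0.08 rad)) and ((horizontal distance between ring3 and pan_top below 0.018 m and z of ring3 in the frame of pan_top between -0.003 and 0.046 m and angle between ring3's own z axis and vertical below 0.08 rad) or (height (world z) of ring3 below 0.005 m and angle between ring3's own z axis and vertical below 0.08 rad)) and contact force between the fingers and ring0 below 0.1 N and contact force between the fingers and ring1 below 0.1 N and contact force between the fingers and ring2 below 0.1 N and contact force between the fingers and ring3 below 0.1 N and contact force between each of the arm, the fingers and scale below 0.1 N and velocity of joint pan between -0.01 and 0.01 m/s), for 0.2 s.
At the end, for the whole second after the job is handed in: The pointer rests level with the mark (at most 1.5 mm above it) or below it by no more than one ring's worth (14.5 mm); every ring either lies flat on the spindle (within 18 mm of the pan's centre, tilted under 0.08 rad) or flat on the desk; pan and scale are untouched and at rest (z of pointer in the frame of mark between -0.0145 and 0.0015 m and ((horizontal distance between ring0 and pan_top below 0.018 m and z of ring0 in the frame of pan_top between -0.003 and 0.046 m and angle between ring0's own z axis and vertical below 0.08 rad) or (height (world z) of ring0 below 0.005 m and angle between ring0's own z axis and vertical below 0.08 rad)) and ((horizontal distance between ring1 and pan_top below 0.018 m and z of ring1 in the frame of pan_top between -0.003 and 0.046 m and angle between ring1's own z axis and vertical below 0.08 rad) or (height (world z) of ring1 below 0.005 m and angle between ring1's own z axis and vertical below 0.08 rad)) and ((horizontal distance between ring2 and pan_top below 0.018 m and z of ring2 in the frame of pan_top between -0.003 and 0.046 m and angle between ring2's own z axis and vertical below 0.08 rad) or (height (world z) of ring2 below 0.005 m and angle between ring2's own z axis and vertical below 0.08 rad)) and ((horizontal distance between ring3 and pan_top below 0.018 m and z of ring3 in the frame of pan_top between -0.003 and 0.046 m and angle between ring3's own z axis and vertical below 0.08 rad) or (height (world z) of ring3 below 0.005 m and angle between ring3's own z axis and vertical below 0.08 rad)) and contact force between the fingers and ring0 below 0.1 N and contact force between the fingers and ring1 below 0.1 N and contact force between the fingers and ring2 below 0.1 N and contact force between the fingers and ring3 below 0.1 N and contact force between each of the arm, the fingers and scale below 0.1 N and velocity of joint pan between -0.01 and 0.01 m/s).
It fails at once if the pan is pressed down onto its bottom stop (sunk more than 53 mm) (value of joint pan above 0.053 m).
It fails at once if the scale is struck or pushed with more than 25 N (contact force between scale and anything else above 25 N).
It fails at once if a ring is dropped on the pan (the pan is driven down faster than 0.25 m/s) (velocity of joint pan above 0.25 m/s).
It fails at once if the mark bar is shifted by more than 2 mm (distance of mark from where it was at the start of the episode above 0.002 m).
It fails at once if a bystander (microphone, mouse, phone, cup) is moved more than 15 mm (distance of any of desk_mic, mouse, phone, cup from where it was at the start of the episode above 0.015 m).
It also fails if it takes over 72 s, if anything falls off the work surface, if the arm or the gripper's body presses on something with over 40 N, if the wrist force passes 120 N, or if a joint passes its speed limit or range.

## Working session

There is one attempt and no reset: what is moved stays moved. The work goes in short steps, each a Python script; the robot and the scene stay as the last script left them, time stands still between calls to the robot, and variables do not carry over. Pictures are saved under pics/ and viewed, and the job is handed in when it is done.

```bash
mkdir -p pics; ls; cat > h.py <<'E'
import numpy as np, cv2
from workcell import ctrl
def snap(n,save=None):
    s=ctrl.snapshot(n)
    if save: cv2.imwrite('pics/'+save,s['frame'])
    return s
def K(s):
    f=200/np.tan(np.radians(s['fovy'])/2)
    return f
def ray(s,u,v):
    f=K(s); xd=np.array([(u-s['cx'])/f,(v-s['cy'])/f]); x=xd.copy()
    for _ in range(30): x=xd/(1+s['k1']*(x@x))
    R=np.array(s['R']);t=np.array(s['t'])
    return -R.T@t, R.T@np.array([x[0],x[1],1.])
def at_z(s,u,v,z):
    o,d=ray(s,u,v); return o+d*(z-o[2])/d[2]
def proj(s,X):
    R=np.array(s['R']);t=np.array(s['t']);c=R@np.array(X,float)+t
    x=c[:2]/c[2]; x=x*(1+s['k1']*(x@x)); f=K(s)
    return np.array([x[0]*f+s['cx'],x[1]*f+s['cy']])
def dep(s,u,v):
    z=s['z_map'][int(round(v)),int(round(u))]; o,d=ray(s,u,v); return o+d*z
E
python3 - <<'E'
from h import *
for n in('top','side'):
    s=snap(n,n+'0.png'); print(n,s['fovy'],s['cx'],s['cy'],s['k1'],-np.array(s['R']).T@s['t'],np.array(s['R']).round(2).tolist())
    for t in ['scale','pan_top','pointer','ring0','desk_mic','mouse','phone','cup','mark']:
        try:
            for r in ctrl.look_for(n,t)[:6]: 
                e=r['extent'];u,v=e[0]+e[2]/2,e[1]+e[3]/2
                print(t,round(r['score'],2),np.round(e,0),dep(s,u,v).round(3))
        except Exception as ex: print(t,ex)
print(ctrl.read_time(),ctrl.grip_point_offset,ctrl.read_tool_rot(),ctrl.read_force())
E
```

```text
pics
top 49.91636342957555 311.5322623583883 196.97159507003178 0.023376650864843643 [ 0.41781834 -0.0060026   1.35263399] [[0.02, -1.0, 0.02], [-0.99, -0.02, -0.15], [0.15, -0.01, -0.99]]
scale 0.68 [206. 202.  45.  60.] [0.501 0.213 0.129]
pan_top 0.9 [211. 208.  26.  43.] [0.506 0.225 0.128]
pan_top 0.54 [375. 239.  20.  20.] [ 0.465 -0.252  0.015]
pan_top 0.24 [428. 180.  53.  48.] [ 0.608 -0.471  0.025]
pointer 0.84 [209. 204.  28.  48.] [0.511 0.229 0.128]
pointer 0.29 [388. 187.  16.  16.] [ 0.634 -0.291  0.018]
ring0 0.84 [333. 232.  20.  21.] [ 0.483 -0.123  0.001]
ring0 0.82 [342. 267.  16.  18.] [ 0.379 -0.148  0.002]
ring0 0.7 [295. 230.  24.  18.] [ 0.49  -0.012 -0.003]
ring0 0.66 [385. 186.  16.  19.] [ 0.634 -0.284  0.002]
ring0 0.64 [326. 189.  19.  21.] [ 0.62  -0.099 -0.   ]
ring0 0.6 [372. 240.  21.  21.] [ 0.459 -0.247  0.012]
desk_mic 0.7 [429. 182.  51.  47.] [ 0.603 -0.47   0.024]
mouse 0.59 [145. 241.  26.  31.] [0.43  0.438 0.032]
phone 0.65 [256. 132.  49.  34.] [0.779 0.08  0.01 ]
cup 0.81 [312. 126.  23.  27.] [ 0.815 -0.058  0.006]
cup 0.15 [332. 232.  23
[... 508 characters left out ...]
  16.  17.] [ 0.476 -0.     0.013]
ring0 0.61 [354. 172.  13.  15.] [ 0.643 -0.288 -0.004]
ring0 0.54 [356. 214.  18.   8.] [ 0.474 -0.108  0.009]
ring0 0.48 [386. 222.  18.  14.] [ 0.363 -0.131  0.013]
ring0 0.47 [382. 195.  15.  12.] [ 0.476 -0.252  0.004]
ring0 0.43 [326. 195.  15.  15.] [ 0.609 -0.091  0.013]
desk_mic 0.6 [379. 136.  32.  36.] [ 0.656 -0.535  0.003]
phone 0.91 [249. 195.  30.  27.] [0.766 0.1   0.009]
phone 0.55 [276. 226.  30.  32.] [0.479 0.23  0.12 ]
phone 0.48 [231. 300.  37.  39.] [0.411 0.449 0.032]
cup 0.84 [282. 167.  20.  25.] [ 0.769 -0.043  0.062]
1.0 0.0187 [-2.38762705e-07  9.72768608e-01  2.31778419e-01 -1.10530287e-05] [ 0.12832316 -0.60055539  0.14421716]
```

```bash
python3 - <<'E'
import cv2,numpy as np
a=cv2.imread('pics/top0.png');b=cv2.imread('pics/side0.png')
cv2.imwrite('pics/t1.png',cv2.resize(a[110:310,130:500],(740,400),interpolation=cv2.INTER_CUBIC))
cv2.imwrite('pics/s1.png',cv2.resize(b[110:360,200:450],(600,600),interpolation=cv2.INTER_CUBIC))
c1=cv2.resize(a[185:275,190:265],(500,600),interpolation=cv2.INTER_CUBIC)
cv2.imwrite('pics/t2.png',c1)
cv2.imwrite('pics/s2.png',cv2.resize(b[205:305,240:340],(600,600),interpolation=cv2.INTER_CUBIC))
E
```

```text
(no output)
```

View pics/t1.png

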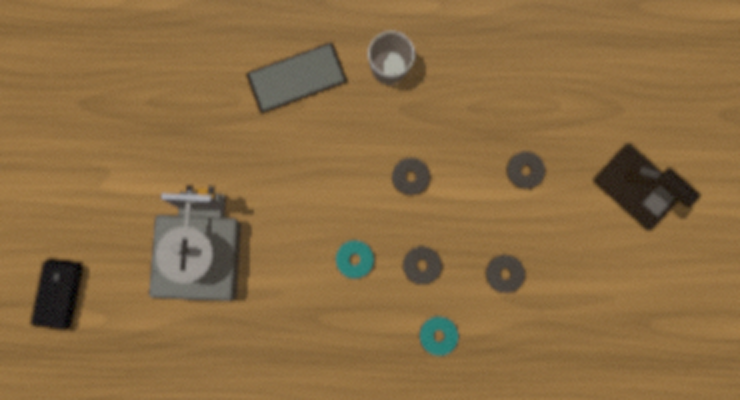

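View pics/s1.png

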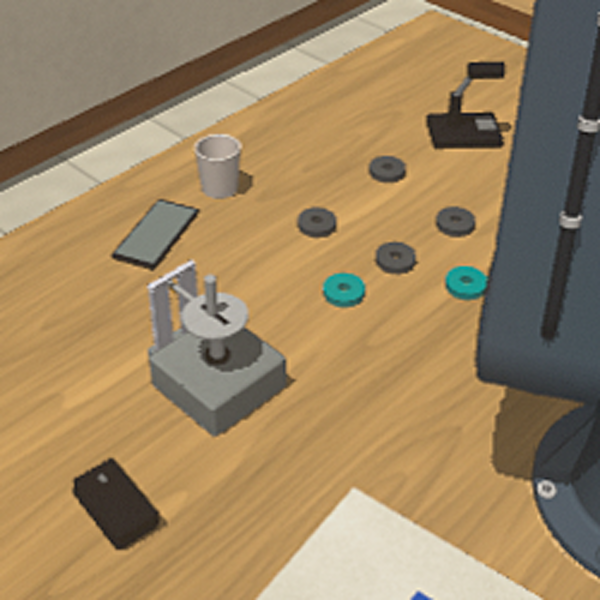

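View pics/t2.png

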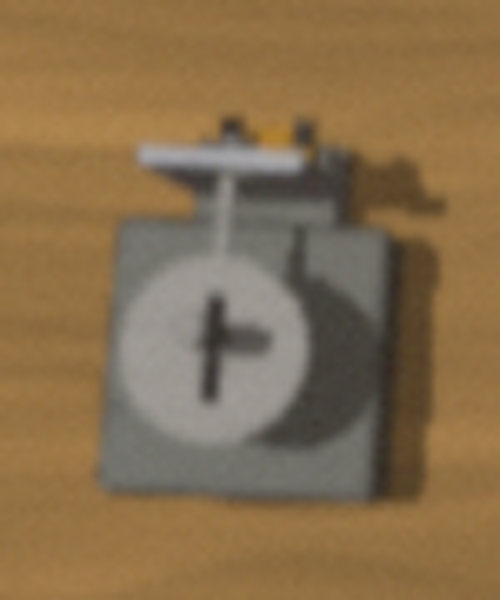

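View pics/s2.png

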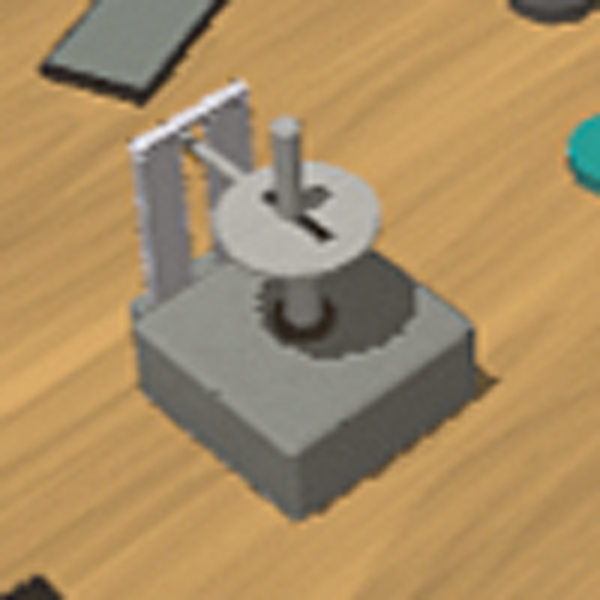

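The top view shows four dark rings at about (336,198), (393,195), (341,243) and (383,247), plus two turquoise ones to leave alone. The scale is at about (222,237). In the side view the spindle tip is near (288,225). Next I'll measure these.

```bash
python3 - <<'E'
from h import *
for n in('top','side'):
    s=snap(n); im=s['frame']
    for r in ctrl.cut_out(n,'ring0'):
        m=r['mask']; v,u=np.nonzero(m); b=im[m].mean(0)
        # outline: fit circle on projected points at z=.014
        c=cv2.findContours(m.astype(np.uint8),0,1)[0]; c=max(c,key=len)[:,0,:]
        P=np.array([at_z(s,x,y,.014)[:2] for x,y in c]); 
        (cx,cy),rad=cv2.minEnclosingCircle(P.astype(np.float32))
        print(n,round(r['score'],2),'cen',u.mean().round(1),v.mean().round(1),'xy@.012',at_z(s,u.mean(),v.mean(),.012)[:2].round(4),'circ',round(cx,4),round(cy,4),round(rad,4),'bgr',b.round(0))
    for r in ctrl.cut_out(n,'pan_top')[:1]:
        m=r['mask'];v,u=np.nonzero(m);c=max(cv2.findContours(m.astype(np.uint8),0,1)[0],key=len)[:,0,:]
        z=.125
        P=np.array([at_z(s,x,y,z)[:2] for x,y in c]); print('pan',n,cv2.minEnclosingCircle(P.astype(np.float32)),at_z(s,u.mean(),v.mean(),z),len(u))
        cv2.imwrite(f'pics/m{n}.png',cv2.resize((m[185:305,190:340]*255).astype(np.uint8),None,fx=4,fy=4))
    np.save(n+'0.npy',s,allow_pickle=True)
s=np.load('top0.npy',allow_pickle=True).item()
np.set_printoptions(linewidth=250)
print('heights mm, cols 214..240')
for v in range(198,216): print(v,[int(1000*dep(s,u,v)[2]) for u in range(212,242)])
s=np.load('side0.npy',allow_pickle=True).item()
print('spindle tip side', at_z(s,287.7,226,.18), dep(s,288,227))
E
```

```text
top 0.76 cen 306.5 238.4 xy@.012 [ 0.492  -0.0096] circ 0.4917 -0.0097 0.0289 bgr [110. 122.  59.]
top 0.74 cen 381.6 247.0 xy@.012 [ 0.4695 -0.2435] circ 0.4689 -0.243 0.0312 bgr [60. 74. 86.]
top 0.72 cen 392.4 194.3 xy@.012 [ 0.6359 -0.2789] circ 0.6354 -0.2787 0.0305 bgr [59. 70. 81.]
top 0.65 cen 334.8 197.3 xy@.012 [ 0.623  -0.0969] circ 0.6227 -0.096 0.0302 bgr [61. 72. 81.]
top 0.65 cen 349.2 277.6 xy@.012 [ 0.3746 -0.1429] circ 0.3746 -0.1424 0.0283 bgr [111. 122.  51.]
top 0.63 cen 340.9 242.4 xy@.012 [ 0.4815 -0.1169] circ 0.4825 -0.1169 0.0295 bgr [61. 72. 81.]
side 0.64 cen 364.2 217.2 xy@.012 [ 0.4764 -0.1068] circ 0.4761 -0.1048 0.0306 bgr [79. 83. 85.]
side 0.59 cen 388.9 201.9 xy@.012 [ 0.4665 -0.2362] circ 0.4683 -0.2341 0.0399 bgr [78. 87. 93.]
side 0.59 cen 342.2 230.2 xy@.012 [ 0.4864 -0.0029] circ 0.4857 -0.0018 0.0374 bgr [128. 142.  59.]
side 0.49 cen 330.8 202.4 xy@.012 [ 0.6169 -0.0872] circ 0.6157 -0.0851 0.0346 bgr [78. 85. 89.]
side 0.49 cen 393.3 227.4 xy@.012 [ 0.3709 -0.1336] circ 0.3693 -0.1322 0.0356 bgr [133. 142.  36.]
side 0.44 cen 360.3 180.1 xy@
[... 1838 characters left out ...]
0, 2, 77, 85, 86, 90, 89, 89, 90, 93, 121, 123, 56, 39, 24, 22, 101, 101, 103, 105, 103, 103, 109, 107, 99, 86, 64, 51, 21]
212 [-2, 5, 4, -1, -3, 57, 53, 61, 63, 64, 62, 124, 124, 57, 35, 23, 18, 18, 23, 77, 74, 77, 81, 81, 79, 82, 78, 65, 47, 28]
213 [7, -2, 0, 0, 0, 1, 0, 31, 37, 30, 39, 125, 122, 41, 39, 20, 22, 20, 20, 25, 45, 47, 49, 46, 54, 53, 54, 59, 44, 24]
214 [0, 3, 0, 2, 1, -3, -2, 16, 15, 24, 23, 124, 125, 24, 20, 18, 18, 19, 15, 22, 24, 21, 22, 25, 20, 24, 29, 31, 29, 22]
215 [1, 0, 3, 3, -1, -1, 1, 18, 24, 21, 13, 123, 119, 22, 21, 23, 14, 19, 18, 19, 19, 23, 24, 23, 23, 24, 20, 19, 28, 13]
spindle tip side [0.48697821 0.23386078 0.18      ] [0.48461437 0.23499142 0.17842222]
```

```bash
python3 - <<'E'
import cv2
a=cv2.imread('pics/top0.png');b=cv2.imread('pics/side0.png')
cv2.imwrite('pics/t3.png',cv2.resize(a[195:220,210:245],None,fx=20,fy=20,interpolation=cv2.INTER_NEAREST))
cv2.imwrite('pics/s3.png',cv2.resize(b[215:255,265:310],None,fx=14,fy=14,interpolation=cv2.INTER_NEAREST))
E
```

```text
(no output)
```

View pics/t3.png

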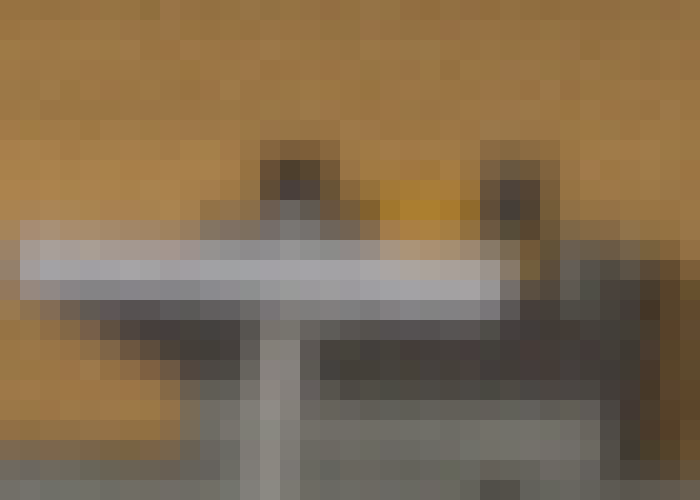

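View pics/s3.png

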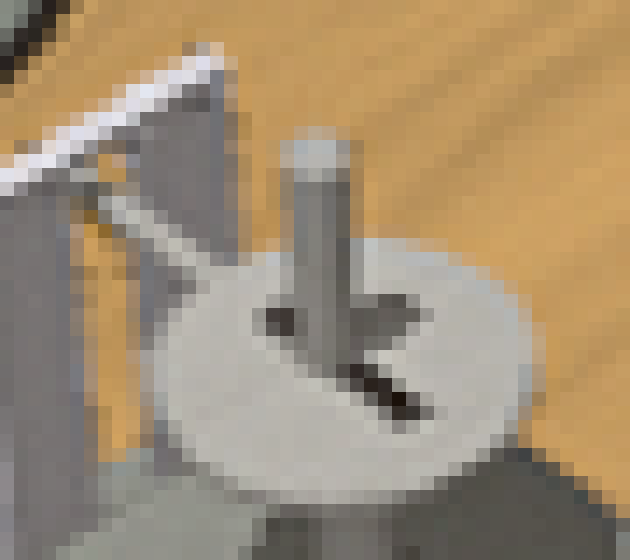

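The two cameras differ by about 4 mm, beyond the height effect. I'll squeeze the first ring from two directions, which both centres it and calibrates the cameras. First I'll touch the desk with the jaws at ring width to find the fingertip height.

```bash
cat >> h.py <<'E'
def q(phi): return [0,float(np.cos(phi/2)),float(np.sin(phi/2)),0]
E
python3 - <<'E'
from h import *
s=np.load('top0.npy',allow_pickle=True).item()
Z=s['z_map'];P=[];C=[]
for v in range(190,270):
    for u in range(190,260):
        p=dep(s,u,v)
        if .112<p[2]<.136 and v>212 and abs(p[0]-.49)<.07: P.append(p)
P=np.array(P);print(len(P),np.median(P,0)); 
hs=np.array([dep(s,u,v) for v in range(205,275) for u in range(195,260)]); h=hs[(abs(hs[:,2]-.055)<.006)]
print('housing',cv2.minAreaRect(h[:,:2].astype(np.float32)*1000),h[:,2].mean())
ctrl.set_gripper(.060,force=40)
print(ctrl.read_gripper_width(),ctrl.read_time())
ctrl.move_ptp([.555,-.17,.06],q(0)); print(ctrl.read_time(),ctrl.read_force())
print(ctrl.line_to([.555,-.17,-.005],speed=.03,contact_N=3),ctrl.read_ee_pos(),ctrl.read_force(),ctrl.read_time())
ctrl.line_to([.555,-.17,.05]);print(ctrl.read_force())
E
```

```text
623 [0.48363006 0.22924313 0.12560184]
housing ((496.1851501464844, 230.29910278320312), (124.04750061035156, 147.81988525390625), 88.893798828125) 0.05527525210416967
0.060074565077979696 1.675
3.3667 [0.63417493 0.16629394 0.8806966 ]
False [ 0.55509751 -0.17001381 -0.00488092] [-0.33801114 -0.33094714  0.05281429] 5.6833
[ 0.44864866 -0.01428883 -0.2442576 ]
```

```bash
python3 - <<'E'
from h import *
ctrl.line_to([.555,-.17,.0],speed=.15)
print(ctrl.line_to([.555,-.17,-.014],speed=.02,contact_N=3),ctrl.read_ee_pos(),ctrl.read_force(),ctrl.read_time())
ctrl.line_to([.555,-.17,.04]);print(ctrl.read_force())
# ring squeeze 1: jaws along x
ctrl.set_gripper(.078,force=25)
x,y=.482,-.1165
ctrl.move_ptp([x,y,.05],q(np.pi/2)); print(ctrl.read_time())
E
```

```text
True [ 0.5555293  -0.17016909 -0.00506772] [-0.23150007  0.67487672  7.89087039] 7.1
[-0.09292446  0.30293075 -0.84291951]
9.2333
```

```bash
python3 - <<'E'
from h import *
x,y=.482,-.1165; g=-.0015
T=ctrl.read_time
ctrl.line_to([x,y,g],speed=.1); ctrl.set_gripper(.05,force=25); print(ctrl.read_gripper_width(),ctrl.read_force(),T())
ctrl.set_gripper(.075); ctrl.line_to([x,y,.03],speed=.15)
ctrl.move_ptp([x,y,.03],q(0)); ctrl.line_to([x,y,g],speed=.1); ctrl.set_gripper(.05,force=40); print(ctrl.read_gripper_width(),ctrl.read_ee_pos(),ctrl.read_force(),T())
ctrl.line_to([x,y,.03],speed=.1)
print(ctrl.read_force(),T())
s=snap('side','side1.png'); t=snap('top','top1.png')
cv2.imwrite('pics/s4.png',cv2.resize(s['frame'][170:260,320:420],None,fx=6,fy=6,interpolation=cv2.INTER_CUBIC))
for n,c in(('top',t),('side',s)):
    for r in ctrl.cut_out(n,'ring0'):
        v,u=np.nonzero(r['mask']); print(n,round(r['score'],2),u.mean().round(1),v.mean().round(1),r['extent'],at_z(c,u.mean(),v.mean(),.007+.03)[:2].round(4))
E
```

```text
0.05861140096660885 [-2.24204057  0.0411657   9.82613153] 10.225
0.058291536273245736 [ 4.82472919e-01 -1.16480781e-01 -3.94005845e-04] [-4.07325743  3.02261618 11.20492437] 13.075
[-0.52491343 -1.00557542 -3.14145542] 13.5417
top 0.68 392.4 194.0 [385.6, 186.6, 19.0, 14.1] [ 0.6328 -0.2741]
top 0.51 306.9 239.3 [297.5, 230.6, 20.7, 18.2] [ 0.4881 -0.0108]
side 0.67 342.3 230.3 [336.3, 224.5, 15.3, 12.0] [0.4679 0.0183]
side 0.47 367.3 210.8 [360.1, 207.0, 17.0, 10.9] [ 0.4726 -0.1168]
side 0.45 388.2 202.1 [379.7, 195.7, 16.1, 11.0] [ 0.4499 -0.2058]
side 0.42 391.7 227.6 [384.7, 220.5, 16.4, 15.5] [ 0.3593 -0.1044]
```

View pics/s4.png

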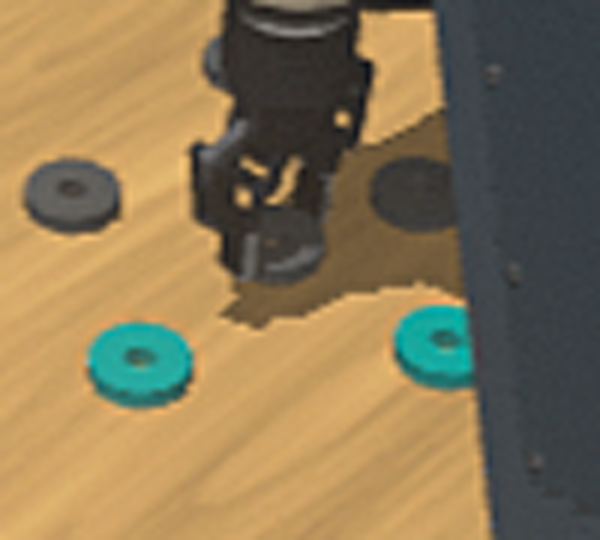

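The ring hangs level in the jaws near (365,211) in the side view, width 58.3 mm, with about 2.5 N extra load. Now I'll use it to correct the cameras and locate the spindle.

```bash
python3 - <<'E'
from h import *
s=np.load('side0.npy',allow_pickle=True).item();t=np.load('top0.npy',allow_pickle=True).item()
true=np.array([.4823,-.1165,.007])
for n,c,uv in(('side',s,(364.2,217.2)),('top',t,(340.9,242.4))):
    print(n,'pred px',proj(c,true),'obs',uv,'xy',at_z(c,*uv,.007)[:2])
# synthetic silhouette centroid for the side camera
th=np.linspace(0,2*np.pi,200)
for n,c in(('side',s),('top',t)):
    m=np.zeros((4000,6400),np.uint8)
    pts=[proj(c,[true[0]+.03*np.cos(a),true[1]+.03*np.sin(a),z]) for a in th for z in(0,.014)]
    h=cv2.convexHull((np.array(pts)*10+4.5).astype(np.int32)); cv2.fillConvexPoly(m,h,1)
    M=cv2.moments(m,True); print(n,'sil',M['m10']/M['m00']/10-.45,M['m01']/M['m00']/10-.45)
# spindle tip subpixel from side
im=s['frame'][215:255,265:310].astype(int)
np.set_printoptions(linewidth=250)
for v in range(222,236): print(v,s['frame'][v,280:296,0].tolist(),[int(1000*dep(s,u,v)[2]) for u in range(283,293)])
E
```

```text
side pred px [364.56827021 216.24034235] obs (364.2, 217.2) xy [ 0.47990512 -0.11155817]
top pred px [340.65151509 242.2322164 ] obs (340.9, 242.4) xy [ 0.48179276 -0.11727898]
side sil 364.5331871416671 216.27616749154706
top sil 340.65386146104004 242.1917096997007
222 [114, 103, 92, 95, 94, 95, 92, 91, 95, 93, 96, 96, 92, 93, 88, 95] [-3, 1, 2, -1, 0, 0, -1, -6, -2, 3]
223 [114, 93, 81, 96, 93, 90, 92, 98, 98, 92, 94, 94, 93, 92, 90, 93] [-1, -4, -2, -3, -4, -4, 1, -5, 2, 0]
224 [115, 94, 81, 92, 92, 96, 127, 139, 132, 107, 89, 90, 90, 90, 92, 94] [-3, -2, -3, -2, -5, 0, -3, -5, -3, 0]
225 [114, 106, 98, 91, 102, 146, 176, 180, 182, 141, 83, 87, 90, 93, 94, 96] [-2, 0, 181, 179, 177, 177, 0, 0, 0, 0]
226 [114, 101, 88, 93, 100, 148, 177, 177, 177, 143, 95, 90, 93, 97, 96, 97] [-5, 3, 178, 180, 177, 178, 175, -2, 1, -2]
227 [115, 102, 92, 93, 85, 113, 152, 164, 141, 101, 81, 92, 97, 96, 93, 90] [2, 0, 176, 175, 177, 178, 175, -2, -2, 0]
228 [115, 108, 96, 93, 88, 104, 117, 116, 105, 86, 86, 96, 96, 94, 91, 90] [-5, -4, 174, 177, 176, 173, 172, 0, -1, 1]
229 [114, 111, 99, 87, 85, 1
[... 164 characters left out ...]
] [-2, 0, 167, 167, 168, 167, 166, 0, -2, -6]
231 [113, 116, 98, 80, 84, 105, 123, 122, 111, 86, 95, 105, 99, 97, 93, 93] [0, -3, 160, 161, 163, 161, 160, -3, 0, -1]
232 [110, 104, 94, 94, 115, 119, 116, 122, 110, 82, 148, 192, 175, 165, 146, 125] [0, -4, 158, 159, 162, 159, 154, 122, 123, 124]
233 [130, 125, 138, 166, 190, 153, 113, 122, 108, 84, 143, 186, 179, 180, 182, 183] [126, 126, 151, 155, 156, 158, 154, 122, 123, 127]
234 [171, 173, 180, 180, 182, 158, 121, 120, 109, 82, 144, 186, 179, 177, 176, 174] [122, 122, 150, 152, 149, 154, 149, 124, 119, 126]
235 [179, 177, 177, 180, 184, 155, 125, 118, 110, 84, 145, 183, 174, 172, 172, 174] [120, 121, 146, 148, 144, 148, 147, 124, 125, 124]
```

```bash
python3 - <<'E'
from h import *
s=np.load('side0.npy',allow_pickle=True).item();t=np.load('top0.npy',allow_pickle=True).item()
print('tip corr',at_z(s,287.3,224.65,.18),'raw',at_z(s,287,225.6,.18))
for n,c,b in(('side',s,(-.35,.95)),('top',t,(.25,.2))):
    U=np.array([(u,v) for v in range(205,275) for u in range(195,320)]); D=np.array([dep(c,u,v) for u,v in U])
    k=(abs(D[:,2]-.125)<.011)&(np.hypot(D[:,0]-.485,D[:,1]-.232)<.052)
    m=np.zeros((400,640),np.uint8); m[U[k][:,1],U[k][:,0]]=1
    m=cv2.morphologyEx(m,cv2.MORPH_CLOSE,np.ones((5,5)));m=cv2.morphologyEx(m,cv2.MORPH_OPEN,cv2.getStructuringElement(2,(7,7)))
    ct=max(cv2.findContours(m,0,1)[0],key=len)[:,0,:]
    el=cv2.fitEllipse(cv2.convexHull(ct)); M=cv2.moments(m,True); cc=np.array([M['m10'],M['m01']])/M['m00']
    print(n,m.sum(),el,cc,'xy corr',at_z(c,*(np.array(el[0])-b),.125),at_z(c,*(cc-b),.125), 'nocorr',at_z(c,*cc,.125))
    kk=(abs(D[:,2]-.055)<.006)&(D[:,0]<.548)
    print('house',cv2.minAreaRect(D[kk][:,:2].astype(np.float32)*1000))
# pointer direction, top
print('ptr', at_z(t,225.2-.25,207-.2,.1225),at_z(t,223.6-.25,214-.2,.1225))
print('colends',at_z(t,211.5,207,.141),at_z(t,235,208.3,.141))
E
```

```text
tip corr [0.49204636 0.23072802 0.18      ] raw [0.48965572 0.23406934 0.18      ]
side 399 ((288.50457763671875, 241.10533142089844), (20.270292282104492, 27.165176391601562), 92.7053451538086) [288.78947368 241.95488722] xy corr [0.48704505 0.23271181 0.125     ] [0.48382591 0.23457091 0.125     ] nocorr [0.48162915 0.23797203 0.125     ]
house ((483.0412902832031, 234.49778747558594), (121.95821380615234, 127.02068328857422), 88.45085144042969)
top 639 ((221.84840393066406, 237.0942840576172), (27.60247039794922, 29.207992553710938), 31.9995059967041) [221.77934272 237.14397496] xy corr [0.48599088 0.23148584 0.125     ] [0.48584718 0.23167389 0.125     ] nocorr [0.48529353 0.23094066 0.125     ]
house ((485.32183837890625, 230.50885009765625), (124.04750061035156, 126.08920288085938), 88.893798828125)
ptr [0.57248638 0.22657283 0.1225    ] [0.55218772 0.23018382 0.1225    ]
colends [0.56889728 0.26089624 0.141     ] [0.56640188 0.19456063 0.141     ]
```

Spindle estimate: (0.492, 0.2313), about +6 mm along the slot. That agrees with the side picture, where more of the slot shows on the -x side. Now I'll thread the first ring by feel.

```bash
cat >> h.py <<'E'
YAW=-.035
def hover(x,y,z=.195):
    ctrl.line_to([*ctrl.read_ee_pos()[:2],.12],speed=.3)
    ctrl.move_ptp([x,y,z],q(YAW))
def feel(x,y,z0,z1,N=2.5,speed=.03):
    c=ctrl.line_to([x,y,z1],speed=speed,contact_N=N)
    p=ctrl.read_ee_pos(); f=ctrl.read_force()
    print('feel',np.round([x,y],4),c,np.round(p,4),np.round(f,2),round(ctrl.read_time(),2)); return c,p,f
E
python3 - <<'E'
from h import *
x,y=.492,.2313
hover(x,y); ctrl.sleep(.2); print(ctrl.read_ee_pos(),ctrl.read_force(),ctrl.read_time())
feel(x,y,.195,.152)
E
```

```text
[0.49201545 0.23125485 0.1950039 ] [ 1.31068571 -0.01059588 -2.76372059] 18.975
feel [0.492  0.2313] False [0.4921 0.2314 0.1522] [-0.83 -0.16 -2.98] 20.56
```

```bash
cat >> h.py <<'E'
def place(x,y,z,op=.066):
    ctrl.line_to([x,y,z],speed=.05); ctrl.sleep(.2)
    print('pre',np.round(ctrl.read_ee_pos(),4),np.round(ctrl.read_force(),2))
    ctrl.set_gripper(op); ctrl.sleep(.2)
    print('post',np.round(ctrl.read_ee_pos(),4),np.round(ctrl.read_force(),2),ctrl.read_gripper_width(),ctrl.read_time())
E
python3 - <<'E'
from h import *
place(.492,.2313,.1135)
s=snap('side'); 
cv2.imwrite('pics/s5.png',cv2.resize(s['frame'][190:290,240:340],None,fx=6,fy=6,interpolation=cv2.INTER_CUBIC))
E
```

```text
pre [0.492  0.2313 0.1137] [-1.47 -0.79 -0.15]
post [0.4921 0.2313 0.1136] [ 0.57 -0.19 -0.54] 0.06570246755471638 22.125
```

View pics/s5.png

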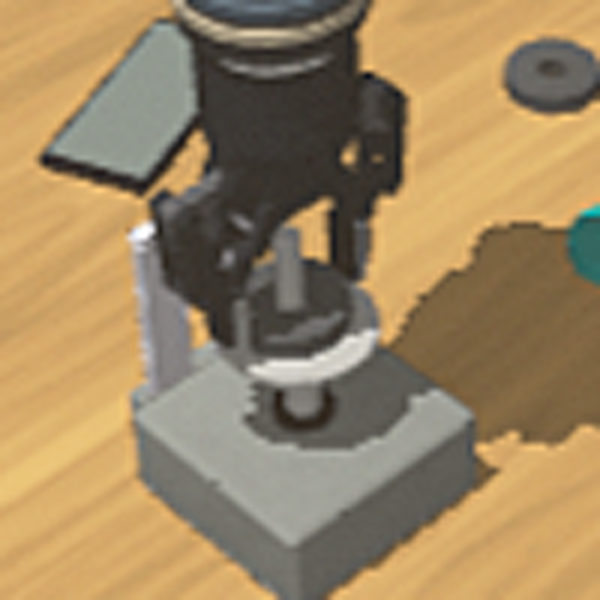

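The ring lies flat on the pan with the spindle tip standing out through it at (290,240) in the crop. I'll retract and fetch the second ring.

```bash
cat >> h.py <<'E'
def grab(x,y,g=-.0015):
    ctrl.move_ptp([x,y,.05],q(np.pi/2)); ctrl.set_gripper(.078,force=25)
    ctrl.line_to([x,y,g],speed=.12); ctrl.set_gripper(.05,force=25); print(ctrl.read_gripper_width(),ctrl.read_ee_pos())
    ctrl.set_gripper(.075); ctrl.line_to([x,y,.03],speed=.15)
    ctrl.move_ptp([x,y,.03],q(0)); ctrl.line_to([x,y,g],speed=.12); ctrl.set_gripper(.05,force=40); print(ctrl.read_gripper_width(),ctrl.read_ee_pos(),ctrl.read_time())
E
python3 - <<'E'
from h import *
ctrl.set_gripper(.072); ctrl.line_to([.492,.2313,.21],speed=.12); print(ctrl.read_time())
t0=np.load('top0.npy',allow_pickle=True).item()
print(at_z(t0,334.8-.25,197.3-.2,.007))
ctrl.move_ptp([.60,-.02,.18],q(.8)); 
t=snap('top','top2.png'); s=snap('side','side2.png')
for r in ctrl.cut_out('top','ring0'):
    v,u=np.nonzero(r['mask']); print(round(r['score'],2),u.mean().round(1),v.mean().round(1))
for v in range(200,212): print(v,[int(1000*dep(t,u,v)[2]) for u in range(218,242)])
cv2.imwrite('pics/s6.png',cv2.resize(s['frame'][190:290,240:340],None,fx=6,fy=6,interpolation=cv2.INTER_CUBIC))
print(ctrl.read_time())
E
```

```text
23.3667
[ 0.6243786  -0.09626239  0.007     ]
0.54 222.1 235.6
0.49 392.7 194.5
200 [0, 6, 1, 0, 4, -1, 0, 0, 7, 1, 0, 0, 0, -1, 0, 1, -1, 5, 2, -1, -3, 4, 4, 0]
201 [-3, -2, -1, 4, 0, 3, 0, 3, 3, 1, 3, 1, -3, -4, -1, 0, 4, 0, -3, -7, 1, 0, -1, -1]
202 [0, -2, 0, 4, 0, -1, -1, -1, 0, 0, 0, 7, 5, 0, 0, 0, 4, 4, 3, 3, 2, 0, -3, 2]
203 [1, 0, -1, 0, 0, 0, 111, 115, 111, 0, 107, 102, 3, -1, 4, 3, 110, 109, 104, -3, 6, -1, 0, 1]
204 [-1, -1, 2, 0, 1, -6, 111, 109, 108, 7, 104, 104, 104, 106, 100, 105, 108, 112, 107, 1, 2, 0, 0, -1]
205 [0, 0, -2, -1, 8, 0, 117, 111, 109, -3, 103, 103, 105, 106, 101, 102, 109, 103, 105, 3, -2, -1, -2, 3]
206 [0, 0, 20, 24, 19, 18, 115, 114, 113, 17, 97, 106, 108, 110, 108, 102, 109, 107, 107, 25, 22, 18, 25, 0]
207 [143, 139, 137, 139, 140, 141, 142, 141, 139, 143, 141, 144, 143, 140, 140, 143, 142, 142, 109, 104, 18, 21, 18, 25]
208 [141, 141, 141, 138, 146, 140, 142, 138, 142, 146, 140, 137, 140, 146, 140, 142, 144, 140, 125, 109, 19, 22, 17, 20]
209 [145, 137, 138, 136, 142, 144, 139, 143, 145, 142, 139, 146, 144, 141, 144, 142, 140, 143, 127, 107, 25, 20, 20, 11]
210 [106, 117, 120, 113, 100, 90, 114, 112, 19, 19, 123, 126, 127, 129, 130, 128, 127, 133, 125, 106, 89, 22, 21, 21]
211 [92, 88, 89, 89, 89, 85, 115, 111, 39, 14, 24, 96, 102, 103, 107, 107, 105, 103, 112, 105, 84, 70, 45, 21]
27.625
```

View pics/s6.png

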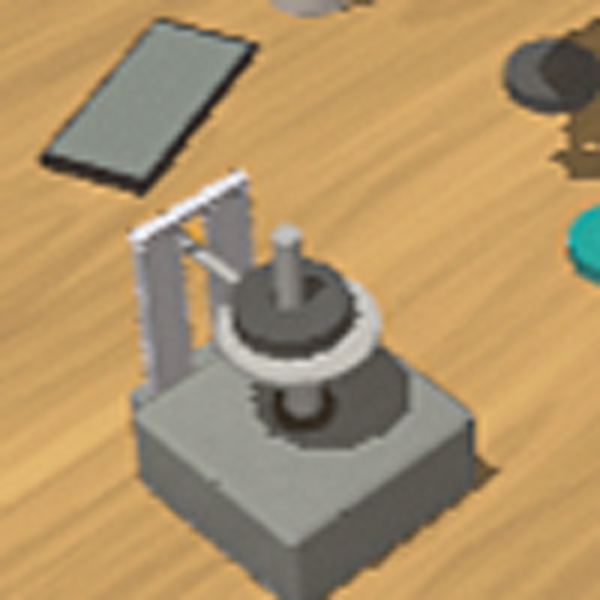

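The first ring is flat. The pointer reads about 112 mm and the mark about 105.5 mm, so a second ring should take the pointer about 6 mm below the mark. Fetching it.

```bash
python3 - <<'E'
from h import *
grab(.6235,-.0963)
ctrl.line_to([.6235,-.0963,.1],speed=.25)
hover(.492,.2313,.185); ctrl.sleep(.2); print(ctrl.read_ee_pos(),ctrl.read_force(),ctrl.read_time())
c,p,f=feel(.492,.2313,.185,.142)
s=snap('side'); cv2.imwrite('pics/s7.png',cv2.resize(s['frame'][190:290,240:340],None,fx=6,fy=6,interpolation=cv2.INTER_CUBIC))
E
```

```text
0.05803537137654607 [ 6.24068435e-01 -9.64243231e-02 -2.69560604e-04]
0.05828814358708787 [ 6.24033498e-01 -9.65437624e-02 -5.50707626e-05] 32.4167
[0.49201851 0.23125007 0.18498826] [ 0.35012547 -0.13206363 -2.87494939] 38.075
feel [0.492  0.2313] False [0.4921 0.2313 0.1422] [ 0.18  0.14 -2.6 ] 39.66
```

View pics/s7.png

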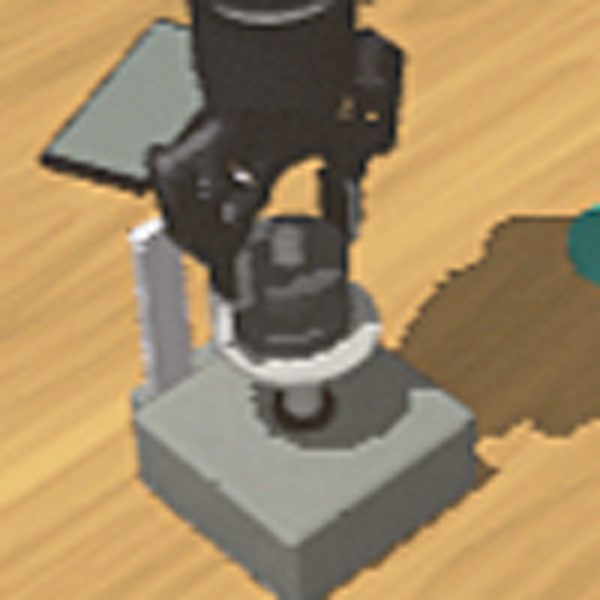

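The spindle tip shows through the hole at (290,240) and there is no contact force, so the ring is threaded. Lowering and releasing.

```bash
python3 - <<'E'
from h import *
place(.492,.2313,.1155)
ctrl.set_gripper(.072); ctrl.line_to([.492,.2313,.19],speed=.12); ctrl.move_ptp([.55,.02,.2],q(.5)); print(ctrl.read_time())
Pt=[];Mk=[]
for i in range(3):
    t=snap('top',f'top3.png')
    for v in(203,204,205,206):
        Pt+= [dep(t,u,v)[2] for u in(224,225,226)]; Mk+=[dep(t,u,v)[2] for u in range(229,234)]
print(np.array(Pt[-12:]).reshape(4,3).round(3))
f=lambda a:(np.median([z for z in a if .08<z<.13]),sum(.08<z<.13 for z in a)); print('ptr',f(Pt),'mark',f(Mk))
s=snap('side'); cv2.imwrite('pics/s8.png',cv2.resize(s['frame'][190:290,240:340],None,fx=6,fy=6,interpolation=cv2.INTER_CUBIC))
cv2.imwrite('pics/t4.png',cv2.resize(t['frame'][110:310,130:500],(740,400),interpolation=cv2.INTER_CUBIC))
print(ctrl.read_time())
E
```

```text
pre [0.492  0.2313 0.1157] [-2.16 -1.65  0.23]
post [0.4921 0.2313 0.1155] [-0.17  0.26 -0.37] 0.06615446181274075 41.0417
46.45
[[0.001 0.099 0.101]
 [0.001 0.099 0.101]
 [0.099 0.097 0.105]
 [0.104 0.101 0.1  ]]
ptr (np.float64(0.09992324264401065), np.int64(29)) mark (np.float64(0.10652899881709077), np.int64(48))
46.65
```

View pics/s8.png

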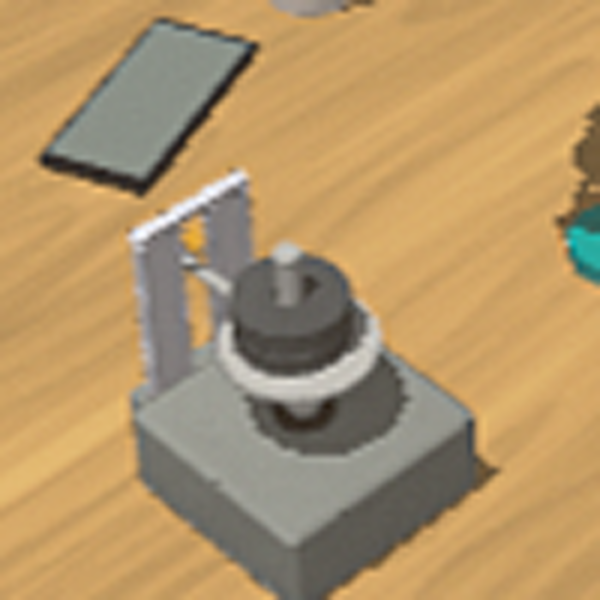

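View pics/t4.png

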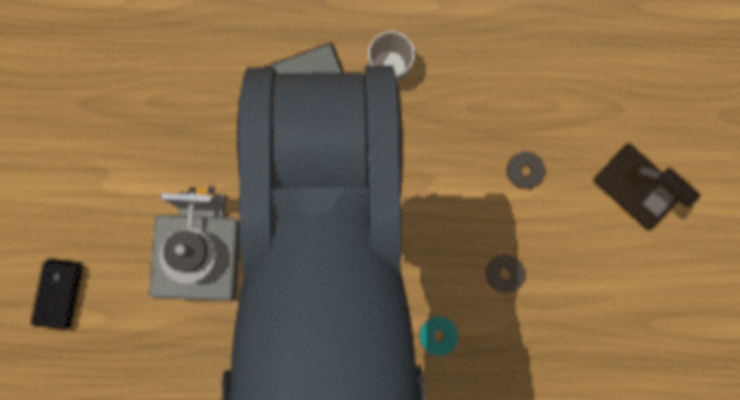

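Both rings lie flat. The pointer is about 6.6 mm below the mark, and in the side view the brass at (192,237) shows above the pointer at (190,262). The spare rings and the other things are where they were. Handing in.

```bash
python3 -c "
from workcell import ctrl
ctrl.close_job()"
```

```text
the job is handed in; nothing more can be done
```

I threaded two dark rings onto the spindle and handed the job in at about 47 s of the 72 s allowed. The spindle was about 6 mm to the +x side of the pan's centre. I squeezed each ring from two directions to centre it, and both went on at the first try without catching.

- **Load:** with two rings the pointer reads about 99.9 mm and the mark bar about 106.5 mm. The pointer is therefore about 6.6 mm below the mark, within the 14.5 mm allowed. With one ring it was still about 6 mm above, so two is the fewest that works. These are medians of depth readings that scatter by a few mm.
- **Placing:** I let each ring go only once the pan was carrying nearly all its weight. Both looked flat in the side picture.
- **Desk:** in the last top picture the two spare dark rings, one turquoise ring, the microphone, mouse and cup were where they started. The arm hid the phone's near part and the other turquoise ring from above; the phone looked unmoved in the side picture. The hidden turquoise ring showed only at the edge of the last side view, where it looked unmoved.
- **Disagreements:**
  - The side camera was off by about 1 pixel (3 mm) from the arm, and I corrected for it using the first ring.
  - While gripping the rings on the desk, the wrist felt about 10 N upward where I expected none. It stayed well under the limits and both rings came up level.

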